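Scoop the finished beads out of the chips

ROBOT

A 6-joint arm with a two-finger parallel gripper is mounted at the origin on a cart in front of the work surface, level with it; the furniture and walls round the work are solid. World frame = base frame: x ahead of the robot, y to its left, z up, the work surface at z = 0. Lengths are in m, angles in rad, forces in N, time in s.
With the tool pointing down it reaches from about 0.425 to 0.95 m from the base axis. Payload 3.5 kg.
Tool frame: the origin (TCP) lies at the very end of the fingers, on their centre line; the grasp point (between the pads) lies 19 mm behind it; z points along the fingers, y is the line along which they close (so a half turn about z gives the same grasp; the last joint's range is limited). The gripper opens to 85 mm and grips with 20 to 120 N. Pads are 22 mm wide; open, the fingers measure 114 mm over their backs; the gripper's body (76 mm by 85 mm) begins 54 mm behind the grasp point. The pads swing forward as they close: fully open they stand 13 mm farther back than shut.
Start: joints at [-1.251, 0.286, 1.577, -0, 1.279, -0.15], TCP at [0.306, -0.602, 0.231] pointing down, gripper open.
Joint ranges: [-2.77, 2.77], [-0.9, 2.22], [0.21, 2.48], [-1.53, 4.67], [0.24, 2.81], [-2.84, 2.84]. Speed limits (rad/s): [2.79, 2.79, 3.14, 3.14, 3.14, 3.14].

INTERFACE

Orientations are given as a unit quaternion [x, y, z, w].
In Python, from plant import ctrl gives the robot as it stands.
- The arm moves only by the shell command python3 inch.py 'ROWS' [FORCE]. ROWS is a JSON list of rows, 1 to 10 of them, each of 7 numbers: dx, dy, dz in m, then a rotation vector rx, ry, rz in rad, then the opening from 0.0 (shut) to 1.0 (fully open); each row is the pose to reach, as a shift and turn from the pose commanded when the command began, along the tool's axes at that moment; what a row does not reach only later rows make up. A row lasts 1/8 s, in which the tool goes at most 0.0625 m and 0.188 rad, less where a joint would pass 70% of its speed; a pose out of reach is approached as far as the arm can. The fingers move at their own pace and stop on an object; FORCE is the grip in N (left out, the last holds). Time passes only in rows, so rows that do not move let the fingers close. It prints the time, the measured TCP pose, the force, the opening and the grip force at its end.
- ctrl.get_state(): the state, without advancing time (a new reading comes with each control period).
- ctrl.read_camera(name): name is "scene" or "top" or "wrist"; returns a dict with "pixels" (384x512x3 uint8, red, green, blue), "camera_matrix" (3x3 intrinsics, pixels), "dist_coeffs" ([k1, k2, p1, p2, k3] as OpenCV has them; the pictures are not rectified), "xyz" and "orientation" of the camera in the world. Camera axes: x right, y down, z forward; pixel columns grow to the right and rows downward; lengths in m; the calibration is good to about 2 mm. A picture is of the moment at which its call begins. There is no depth.
- ctrl.sign_off(): hands the job in; it is judged then, once.
The state is a dict: "time": time; "qpos": joint angles; "dq": joint speeds; "joint_efforts": joint torques, N m; "eef_pos": TCP position; "tcp_rot": TCP orientation; "contact_force": force on the tool from outside, world axes, zero at the start; "wrist_torque": the same for the moment, N m; "opening": opening from 0.0 (shut) to 1.0 (fully open); "finger_force": force on a finger pad.
Only numpy, scipy, OpenCV 4.12 (cv2) and the standard library are available. Lean on these libraries where they do the work, as an engineer would, in place of code of your own. Each camera call takes 0.05 s, during which the arm holds its last target. There are 200 camera calls.

TASK

Sift the three finished blue beads out of the tray with the wire scoop, so that the brown chips fall back through its slots and stay in the tray, and tip the beads into the white bowl. Then stand the scoop back on the middle of its blue mat, tines down, and let go. Move the beads only with the scoop, never with the gripper's fingers, and leave the other things on the bench where they are.

Things in the scene. Friction and masses are not known exactly. Their poses are not given: they have to be found in the camera images.
- scoop: wire scoop with red grip, 0.15 kg, on the mat. Origin: centre of its underside; z up, +x to its open mouth. Six wires (tines), 3.5 mm thick, run along x on its underside from the back (x = -45 mm) to free tips (x = 50), 18 mm apart: slots 14.5 mm. Side wires rise outwards from x = 48 to 18 mm high at x = 22 and run 107.5 mm apart (overall width) to the back strip (z = 13 to 35 mm)
- scoop_grip (a point): the place to take the scoop's red grip: a plain upright block 24 mm (scoop x) by 16 mm (scoop y), from z = 60 to 125 mm of the scoop, to be pinched across its 16 mm; this point lies on its axis at x = -30, y = 0, z = 100 mm of the scoop; axes as the scoop's. Grip it firmly (about 100 N), or it turns in the fingers
- scoop_tips (a point): middle of the front edge of the scoop between the tine tips, at x = 50, y = 0, z = 0 mm of the scoop. The front is open: beads roll in and out over the tips, and stay in while the tips are tilted up. Pushed along the floor against an end wall of the tray, the tines slide under beads and round chips with under 20 N
- tray: grey open tray, fixed, 208 x 132 mm outside, 200 x 124 mm inside, 4 mm walls and floor, rim at 36 mm; end walls upright, inside each long wall a 60-degree flank leaves the floor 102 mm wide. Origin: centre of its underside; z up; x along its length, +x the end away from the robot. Beads and chips start in its +x half (x = 10 to 90 mm); the -x half is empty
- bowl: white round bowl, fixed, outer rim radius 75 mm, rim 50 mm high, walls 4 mm. Origin: centre of its underside
- mat: blue mat, fixed, 140 x 130 mm and 3 mm thick, the scoop's parking place. Origin: centre of its underside, z up; at the start the scoop stands about on its centre
- bead0: good part: blue polished round bead, 26 mm diameter, 25 g, loose in the tray; rolls. Origin: its centre (17 mm above the tray's underside at the start)
- bead1: good part: blue polished round bead, 26 mm diameter, 25 g, loose in the tray; rolls. Origin: its centre (17 mm above the tray's underside at the start)
- bead2: good part: blue polished round bead, 26 mm diameter, 25 g, loose in the tray; rolls. Origin: its centre (17 mm above the tray's underside at the start)
- chip0: broken brown chip of tumbling stone, 9 mm wide and 8 mm high, 10 g, loose in the tray; falls through the scoop's slots. Origin: on its surface, the centre of its underside at the start
- chip1: broken brown chip of tumbling stone, 9 mm wide and 8 mm high, 10 g, loose in the tray; falls through the scoop's slots. Origin: on its surface, the centre of its underside at the start
- chip2: broken brown chip of tumbling stone, 9 mm wide and 8 mm high, 10 g, loose in the tray; falls through the scoop's slots. Origin: on its surface, the centre of its underside at the start
- chip3: broken brown chip of tumbling stone, 9 mm wide and 8 mm high, 10 g, loose in the tray; falls through the scoop's slots. Origin: on its surface, the centre of its underside at the start
- chip4: broken brown chip of tumbling stone, 9 mm wide and 8 mm high, 10 g, loose in the tray; falls through the scoop's slots. Origin: on its surface, the centre of its underside at the start
- tape_roll: roll of black tape, 62 mm across, 19 mm high, bystander. Origin: centre of its underside
- polish: brown polishing bar, 35 x 70 x 28 mm, bystander. Origin: centre of its underside
- wire_spool: spool of brass-coloured wire, 48 mm across, 46 mm high, bystander. Origin: centre of its underside
- marker2: green marker, 134 mm long, 16 mm thick, lying, bystander. Origin: centre of its underside
- pliers_blue: pliers with blue handles, 179 x 46 x 16 mm, lying, bystander. Origin: centre of its underside

How it is judged:
On the way, in this order (a step that is already met when the one before it is completed fails the run):
1. the scoop is lifted at least 50 mm out of the tray's floor level with at least one bead riding in it, and all chips are lying in the tray (z of scoop in the frame of tray above 0.054 m and ((x of bead0 in the frame of scoop between -0.045 and 0.055 m and y of bead0 in the frame of scoop between -0.055 and 0.055 m and z of bead0 in the frame of scoop between 0.004 and 0.06 m) or (x of bead1 in the frame of scoop between -0.045 and 0.055 m and y of bead1 in the frame of scoop between -0.055 and 0.055 m and z of bead1 in the frame of scoop between 0.004 and 0.06 m) or (x of bead2 in the frame of scoop between -0.045 and 0.055 m and y of bead2 in the frame of scoop between -0.055 and 0.055 m and z of bead2 in the frame of scoop between 0.004 and 0.06 m)) and x of chip0 in the frame of tray between -0.103 and 0.103 m and y of chip0 in the frame of tray between -0.065 and 0.065 m and z of chip0 in the frame of tray between -0.002 and 0.034 m and x of chip1 in the frame of tray between -0.103 and 0.103 m and y of chip1 in the frame of tray between -0.065 and 0.065 m and z of chip1 in the frame of tray between -0.002 and 0.034 m and x of chip2 in the frame of tray between -0.103 and 0.103 m and y of chip2 in the frame of tray between -0.065 and 0.065 m and z of chip2 in the frame of tray between -0.002 and 0.034 m and x of chip3 in the frame of tray between -0.103 and 0.103 m and y of chip3 in the frame of tray between -0.065 and 0.065 m and z of chip3 in the frame of tray between -0.002 and 0.034 m and x of chip4 in the frame of tray between -0.103 and 0.103 m and y of chip4 in the frame of tray between -0.065 and 0.065 m and z of chip4 in the frame of tray between -0.002 and 0.034 m), for 0.2 s.
2. all three beads are in the bowl (horizontal distance between each of bead0, bead1, bead2 and bowl below 0.07 m and z of bead0 in the frame of bowl between 0 and 0.055 m and z of bead1 in the frame of bowl between 0 and 0.055 m and z of bead2 in the frame of bowl between 0 and 0.055 m), for 0.2 s.
At the end, for the whole second after the job is handed in: All three beads lie at rest in the bowl (centres within 70 mm of its axis and below 55 mm), all five chips lie inside the tray below its rim, and the scoop stands upright (within 0.12 rad) on the mat, its origin within 45 mm of the mat's centre, at rest (all of step 2 and linear speed of each of bead0, bead1, bead2 below 0.05 m/s and x of chip0 in the frame of tray between -0.103 and 0.103 m and y of chip0 in the frame of tray between -0.065 and 0.065 m and z of chip0 in the frame of tray between -0.002 and 0.034 m and x of chip1 in the frame of tray between -0.103 and 0.103 m and y of chip1 in the frame of tray between -0.065 and 0.065 m and z of chip1 in the frame of tray between -0.002 and 0.034 m and x of chip2 in the frame of tray between -0.103 and 0.103 m and y of chip2 in the frame of tray between -0.065 and 0.065 m and z of chip2 in the frame of tray between -0.002 and 0.034 m and x of chip3 in the frame of tray between -0.103 and 0.103 m and y of chip3 in the frame of tray between -0.065 and 0.065 m and z of chip3 in the frame of tray between -0.002 and 0.034 m and x of chip4 in the frame of tray between -0.103 and 0.103 m and y of chip4 in the frame of tray between -0.065 and 0.065 m and z of chip4 in the frame of tray between -0.002 and 0.034 m and horizontal distance between scoop and mat below 0.045 m and z of scoop in the frame of mat below 0.012 m and angle between scoop's own z axis and vertical below 0.12 rad and linear speed of scoop below 0.03 m/s); the robot touches nothing.
It fails at once if the gripper's fingers touch a bead (contact force between the fingers and bead0 above 0.5 N or contact force between the fingers and bead1 above 0.5 N or contact force between the fingers and bead2 above 0.5 N).
It fails at once if a bystander is moved by more than 30 mm (distance of any of tape_roll, polish, wire_spool, marker2, pliers_blue from where it was at the start of the episode above 0.03 m).
It also fails if it takes over 72 s, if anything falls off the work surface, if the arm or the gripper's body presses on something with over 40 N, if the wrist force passes 120 N, or if a joint passes its speed limit or range.

## Working session

There is one attempt and no reset: what is moved stays moved. The work goes in short steps, Python scripts to look and compute and a shell command to move; the robot and the scene stay as the last step left them, time stands still between calls to the robot, and variables do not carry over. Pictures are saved under pics/ and viewed, at most 13 in all, crops included, and the job is handed in when it is done.

```bash
ls; mkdir -p pics
python3 - <<'E'
from plant import ctrl
import cv2,numpy as np
for n in ["scene","top"]:
    c=ctrl.read_camera(n); cv2.imwrite(f"pics/{n}0.png",c["pixels"][:,:,::-1]); print(n,c["camera_matrix"],c["dist_coeffs"],c["xyz"],c["orientation"])
print(ctrl.get_state())
E
```

```text
inch.py
pics
plant.py
scene [[416.8170218    0.         254.62474189]
 [  0.         416.8170218  195.26229734]
 [  0.           0.           1.        ]] [-0.12873216  0.          0.          0.          0.        ] [0.02037309 0.55848317 1.0467194 ] [-0.37386212  0.86417625 -0.3093336   0.13318874]
top [[467.23550562   0.         254.01667468]
 [  0.         467.23550562 195.93405473]
 [  0.           0.           1.        ]] [-0.03721998  0.          0.          0.          0.        ] [ 0.32558626 -0.00339952  1.39446202] [ 0.70991129 -0.69910473  0.05993566 -0.06071452]
{'time': 0.1, 'qpos': array([-1.25103678e+00,  2.87135995e-01,  1.57807131e+00, -2.31076410e-05,
        1.27859954e+00, -1.50031651e-01]), 'dq': array([ 0.00156116, -0.00141274, -0.00406344,  0.00044541, -0.00084075,
       -0.00075591]), 'joint_efforts': array([ 1.17380347e-03, -4.07296443e+01, -2.93697202e+01, -1.12890334e-04,
        3.41230552e-03,  5.41150314e-06]), 'eef_pos': array([ 0.30538043, -0.60128378,  0.23002417]), 'tcp_rot': array([ 9.72537272e-01,  2.32744558e-01, -1.04860412e-04, -1.10217441e-03]), 'contact_force': array([ 0.01287612,  0.29332724, -0.42344081]), 'wrist_torque': array([ 0.02935028, -0.01861114,  0.04583315]), 'finger_force': 0.0, 'opening': 1.001517934163153}
```
View pics/scene0.png

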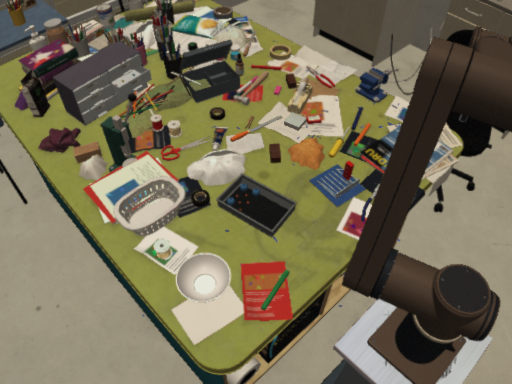

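View pics/top0.png

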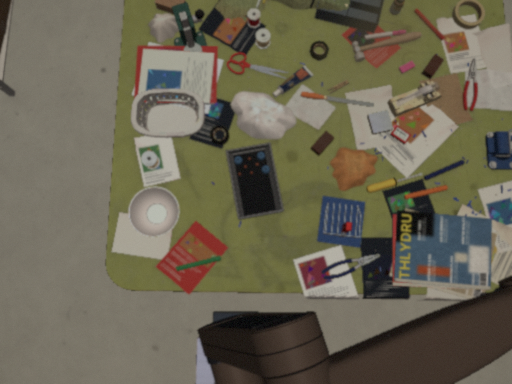

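The scene view shows the tray at (256,204), bowl at (203,278) and mat with scoop at (340,183). In the top view the tray is at (256,182) with its beads at the upper end, the bowl at (154,211), and the mat at (342,220) with the red grip at (347,228).

Create h.py:
```python
from plant import ctrl
import cv2,numpy as np
from scipy.spatial.transform import Rotation as R
def ray(c,uv):
    p=cv2.undistortPoints(np.array([[uv]],float),c["camera_matrix"],np.array(c["dist_coeffs"]))[0,0]
    return np.array(c["xyz"]),R.from_quat(c["orientation"]).apply([p[0],p[1],1.])
def plane(c,uv,z):
    o,d=ray(c,uv); return o+d*(z-o[2])/d[2]
def tri(c1,a,c2,b):
    o,d=ray(c1,a);p,e=ray(c2,b)
    d=d/np.linalg.norm(d);e=e/np.linalg.norm(e)
    s=np.linalg.lstsq(np.c_[d,-e],p-o,rcond=None)[0]
    q1=o+s[0]*d;q2=p+s[1]*e
    return (q1+q2)/2,np.linalg.norm(q1-q2)
def proj(c,X):
    r=R.from_quat(c["orientation"]).inv()
    return cv2.projectPoints(np.array(X,float).reshape(-1,3),r.as_rotvec(),-r.apply(c["xyz"]),c["camera_matrix"],np.array(c["dist_coeffs"]))[0][:,0]
def blobs(m,roi,amin=3):
    x0,y0,x1,y1=roi; k=np.zeros(m.shape,np.uint8); k[y0:y1,x0:x1]=m[y0:y1,x0:x1]
    n,l,s,ce=cv2.connectedComponentsWithStats(k.astype(np.uint8))
    return [(ce[i].round(2),int(s[i,4]),s[i,:4]) for i in range(1,n) if s[i,4]>=amin],l
```

Run:
```python
from h import *
S=ctrl.read_camera("scene");T=ctrl.read_camera("top")
cp=T["pixels"][130:245,120:390][:,:,::-1]
sp=S["pixels"][150:300,170:380][:,:,::-1]
cv2.imwrite("pics/c1.png",cv2.resize(cp,None,fx=2.96,fy=2.96,interpolation=cv2.INTER_CUBIC))
cv2.imwrite("pics/c2.png",cv2.resize(sp,None,fx=3.8,fy=3.8,interpolation=cv2.INTER_CUBIC))
for n,c,rg,rt in (("S",S,(330,155,360,190),(215,172,300,238)),("T",T,(325,210,365,245),(226,142,285,222))):
    P=c["pixels"].astype(int);h=cv2.cvtColor(c["pixels"],cv2.COLOR_RGB2HSV).astype(int)
    red=(P[...,0]>110)&(P[...,1]<70)&(P[...,2]<70)
    print(n,"red",blobs(red,rg)[0])
    bl=(h[...,0]>95)&(h[...,0]<125)&(h[...,1]>110)&(h[...,2]>60)
    print("blue",blobs(bl,rt)[0])
    br=(h[...,0]<20)&(h[...,1]>60)&(h[...,2]>35)
    print("brown",blobs(br,rt)[0])
```

```text
S red [(array([349.5, 163.5]), 28, array([346, 161,   8,   6], dtype=int32))]
blue [(array([243.27, 186.27]), 26, array([240, 184,   7,   5], dtype=int32)), (array([255.17, 191.2 ]), 30, array([252, 189,   7,   6], dtype=int32)), (array([230.23, 200.4 ]), 35, array([227, 198,   7,   6], dtype=int32))]
brown [(array([245.89, 194.67]), 9, array([245, 193,   3,   4], dtype=int32)), (array([236.89, 195.33]), 9, array([236, 194,   3,   4], dtype=int32)), (array([239.33, 201.89]), 9, array([238, 201,   4,   3], dtype=int32)), (array([247.6, 201.9]), 10, array([246, 200,   4,   4], dtype=int32)), (array([240., 209.]), 9, array([239, 208,   3,   3], dtype=int32))]
T red [(array([348.21, 225.64]), 39, array([346, 222,   6,   8], dtype=int32))]
blue [(array([261.67, 155.67]), 3, array([261, 155,   2,   2], dtype=int32))]
brown [(array([249.18, 158.18]), 11, array([248, 157,   4,   4], dtype=int32)), (array([256.6, 163.6]), 15, array([255, 162,   4,   4], dtype=int32)), (array([245., 166.]), 11, array([244, 164,   3,   5], dtype=int32)), (array([251.36, 172.09]), 11, array([250, 171,   4,   3], dtype=int32)), (array([239.25, 173.42]), 12, array([238, 172,   4,   4], dtype=int32))]
```

View pics/c1.png

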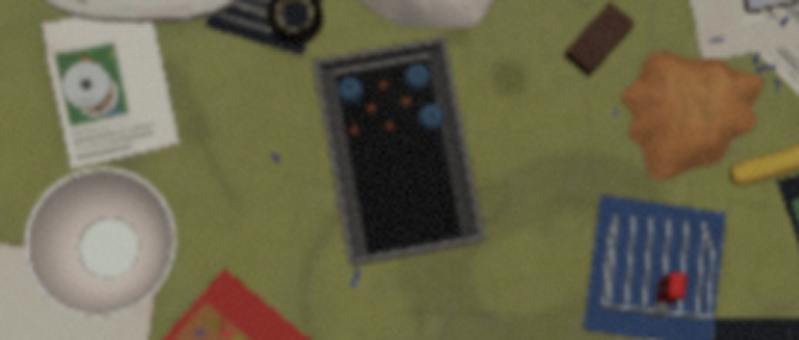

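View pics/c2.png

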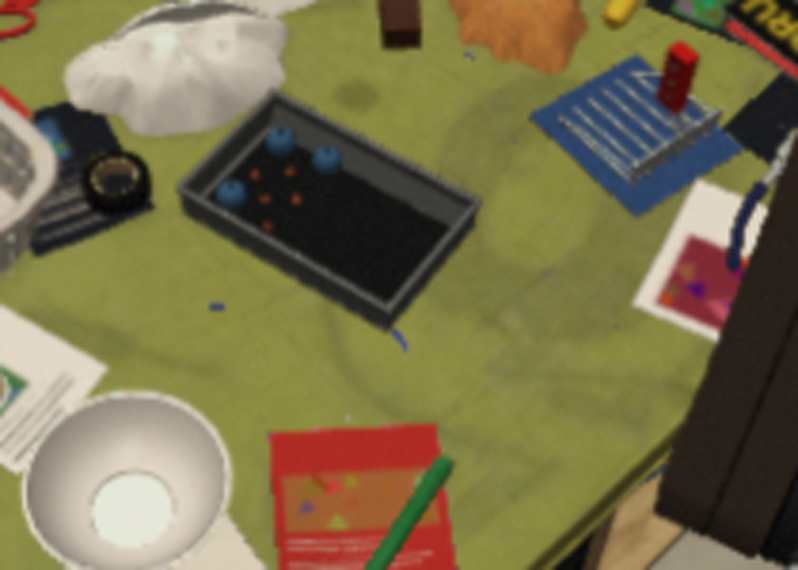

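The top crop shows tray rim corners at (316,62), (443,40), (482,239), (355,263), the bowl centred at (102,240), the mat with the scoop (mouth up-image), and beads at (350,88), (417,75), (430,116). The scene crop shows the same layout with the grip top at (683,50).

Run:
```python
from h import *
np.set_printoptions(precision=4,suppress=True)
S=ctrl.read_camera("scene");T=ctrl.read_camera("top")
tc=lambda u,v:(u/2.96+120,v/2.96+130)
sc=lambda u,v:(u/3.8+170,v/3.8+150)
print("grip top",tri(S,(349.5,163.3),T,(348.2,225.6)))
# tray
tt=[tc(*p) for p in [(316,62),(443,40),(482,239),(355,263)]]
ss=[sc(*p) for p in [(180,188),(278,95),(479,203),(388,307)]]
for a,b in zip(ss,tt): print("tray tri",*tri(S,a,T,b),plane(T,b,.036),plane(S,a,.036))
W=np.array([plane(T,b,.036) for b in tt]);print("tray c",W.mean(0),"L",np.linalg.norm(W[0]-W[3]),np.linalg.norm(W[1]-W[2]),"W",np.linalg.norm(W[0]-W[1]),np.linalg.norm(W[2]-W[3]))
d=W[0]+W[1]-W[2]-W[3];print("tray yaw",np.arctan2(d[1],d[0]))
for n,p in zip("abc",[(350,88),(417,75),(430,116)]): print("bead",plane(T,tc(*p),.017))
for p,q in zip([(230,193),(280,140),(326,159)],[(350,88),(417,75),(430,116)]): print("bead tri",*tri(S,sc(*p),T,tc(*q)))
print("bowl",plane(T,tc(102,240),.05),plane(S,sc(126,482),.05),tri(S,sc(126,482),T,tc(102,240)))
for c,rg,nm in((S,(310,160,368,212),"S"),(T,(312,190,372,250),"T")):
    h=cv2.cvtColor(c["pixels"],cv2.COLOR_RGB2HSV).astype(int)
    m=((h[...,0]>98)&(h[...,0]<122)&(h[...,1]>100)).astype(np.uint8)
    k=np.zeros_like(m);x0,y0,x1,y1=rg;k[y0:y1,x0:x1]=m[y0:y1,x0:x1]
    k=cv2.morphologyEx(k,cv2.MORPH_OPEN,np.ones((3,3),np.uint8)) if 0 else k
    cs=cv2.findContours(cv2.morphologyEx(k,cv2.MORPH_CLOSE,np.ones((7,7),np.uint8)),0,2)[0]
    r=cv2.minAreaRect(max(cs,key=cv2.contourArea));print(nm,r)
    B=np.array([plane(c,p,.003) for p in cv2.boxPoints(r)]);print(B[:,:2],B.mean(0))
M=np.array([plane(T,tc(*p),.003) for p in [(602,197),(725,213),(714,340),(585,328)]]);print("mat",M[:,:2],M.mean(0))
# tines ends
for p in [(615,215),(705,225),(603,303),(712,317)]: print("tine",plane(T,tc(*p),.006)[:2])
```

```text
grip top (array([ 0.4649, -0.2596,  0.1249]), np.float64(0.003209888419400898))
tray tri [0.6964 0.0835 0.0294] 0.00267329148615876 [0.6957 0.0838 0.036 ] [0.6907 0.0859 0.036 ]
tray tri [ 0.7214 -0.0466  0.0256] 0.005485196163231472 [ 0.7208 -0.0447  0.036 ] [ 0.7117 -0.0416  0.036 ]
tray tri [ 0.5175 -0.0864  0.0272] 0.002046108996360402 [ 0.5171 -0.0853  0.036 ] [ 0.5123 -0.0813  0.036 ]
tray tri [0.4928 0.0408 0.029 ] 0.0016882201545457467 [0.4913 0.0401 0.036 ] [0.4903 0.0447 0.036 ]
tray c [ 0.6062 -0.0015  0.036 ] L 0.20906034782901603 0.20764521760835974 W 0.13097386778607123 0.1280563377544881
tray yaw 0.203876457680157
bead [0.6739 0.0495 0.017 ]
bead [ 0.6887 -0.019   0.017 ]
bead [ 0.6457 -0.0328  0.017 ]
bead tri [0.6738 0.049  0.0137] 0.002188392472351823
bead tri [ 0.688  -0.0198  0.0148] 0.0030010921196165254
bead tri [ 0.6449 -0.0336  0.0157] 0.002720269167782762
bowl [0.5084 0.2887 0.05  ] [0.5036 0.292  0.05  ] (array([0.5088, 0.2901, 0.0411]), np.float64(0.0018666878839694971))
S ((337.1761474609375, 184.31285095214844), (45.49108123779297, 31.740955352783203), 43.2642936706543)
[[ 0.5644 -0.2077]
 [ 0.5845 -0.3452]
 [ 0.4154 -0.3151]
 [ 0.4045 -0.1867]] [ 0.4922 -0.2637  0.003 ]
T ((341.5899963378906, 221.37002563476562), (43.416351318359375, 44.12345886230469), 8.130102157592773)
[[ 0.435  -0.1894]
 [ 0.5672 -0.2093]
 [ 0.5504 -0.3392]
 [ 0.4185 -0.3174]] [ 0.4928 -0.2638  0.003 ]
mat [[ 0.5669 -0.2098]
 [ 0.5523 -0.3354]
 [ 0.4228 -0.3212]
 [ 0.433  -0.1914]] [ 0.4938 -0.2644  0.003 ]
tine [ 0.548  -0.2224]
tine [ 0.5391 -0.314 ]
tine [ 0.4582 -0.2093]
tine [ 0.4456 -0.319 ]
```

```bash
cat >> h.py <<'E'
np.set_printoptions(precision=4,suppress=True)
def rows(p,yaw,tilt=0):
    "tool-axis shift and turn to TCP p, tool x at yaw, tips up by tilt"
    s=ctrl.get_state();r0=R.from_quat(s["tcp_rot"])
    g=R.from_euler('z',yaw)*R.from_euler('x',np.pi)*R.from_euler('y',tilt)
    print("tool",s["eef_pos"],r0.as_matrix()[:,0],"go",r0.inv().apply(np.array(p)-s["eef_pos"]),(r0.inv()*g).as_rotvec())
E
python3 inch.py '[[0.297,-0.232,-0.03,0,0,0.62,1],[0.297,-0.232,-0.03,0,0,0.62,1],[0.297,-0.232,-0.03,0,0,0.62,1],[0.297,-0.232,-0.03,0,0,0.62,1],[0.297,-0.232,-0.03,0,0,0.62,1],[0.297,-0.232,-0.03,0,0,0.62,1],[0.297,-0.232,-0.03,0,0,0.62,1],[0.297,-0.232,-0.03,0,0,0.62,1],[0.297,-0.232,-0.03,0,0,0.62,1],[0.297,-0.232,-0.03,0,0,0.62,1]]'
python3 - <<'E'
from h import *
c=ctrl.read_camera("wrist");cv2.imwrite("pics/w0.png",c["pixels"][:,:,::-1]);print(c["xyz"],c["orientation"])
print(ctrl.get_state()["eef_pos"],ctrl.get_state()["tcp_rot"])
print(proj(c,[.4649,-.2596,.128]))
h=cv2.cvtColor(c["pixels"],cv2.COLOR_RGB2HSV).astype(int)
m=((h[...,0]<8)|(h[...,0]>172))&(h[...,1]>150)&(h[...,2]>60)
print(blobs(m,(0,0,512,384),200)[0])
import pickle;pickle.dump({k:c[k] for k in c},open("w0.pkl","wb"))
E
```

```text
time: 1.55
eef_pos: [0.4648, -0.2617, 0.261]
tcp_rot: [0.997, -0.076, -0.0, -0.0]
contact_force: [-0.2, -0.5, -0.7]
opening: 1.002
finger_force: 0.0
[ 0.5416 -0.2744  0.4027] [-0.6434  0.7503  0.1157 -0.099 ]
[ 0.4649 -0.2616  0.2611] [ 0.9971 -0.0761 -0.0002 -0.0001]
[[250.515  190.8948]]
[(array([358.72, 165.43]), 632, array([356, 117,   8, 128], dtype=int32)), (array([251.21, 184.16]), 410, array([244, 168,  15,  32], dtype=int32)), (array([ 27.58, 225.09]), 1196, array([  0, 201,  60,  46], dtype=int32)), (array([ 24.89, 282.92]), 1126, array([  0, 257,  50,  48], dtype=int32))]
```

View pics/w0.png

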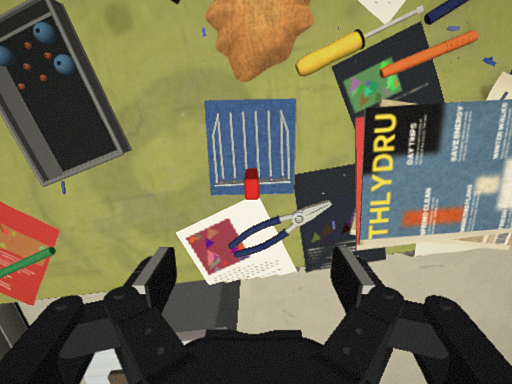

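The wrist view shows the mat with corners at about (206,101), (296,99), (296,192), (208,195). The scoop's tines run up the image with its back at (213,186)-(290,182), and the grip is at (251,184), close to its predicted place. The tray with three beads is at upper left.

Run:
```python
from h import *
import pickle
c=pickle.load(open("w0.pkl","rb"))
P=c["pixels"].astype(int);h=cv2.cvtColor(c["pixels"],cv2.COLOR_RGB2HSV).astype(int)
sat=h[...,1]
for v in range(116,164,8):
    g=P[v,205:298].min(1); k=[205+i for i in range(1,92) if g[i]>=g[i-1] and g[i]>g[i+1] and g[i]>g.mean()+15]
    print(v,k)
g=cv2.GaussianBlur(P.min(2).astype(np.float32),(1,3),0)
# centre-tines fit
L=[]
for u0 in (230,243,256,269):
    pts=[]
    for v in range(116,164,2):
        w=g[v,u0-5:u0+6]-g[v,u0-5:u0+6].min(); w[w<.5*w.max()]=0
        pts.append(plane(c,(u0-5+(w*np.arange(11)).sum()/w.sum(),v),.005))
    pts=np.array(pts);k=np.polyfit(pts[:,0],pts[:,1],1);L.append(k);print(u0,"yaw",np.arctan(k[0]),"y at .5",np.polyval(k,.5),"rms",np.std(pts[:,1]-np.polyval(k,pts[:,0])))
m=((h[...,0]>98)&(h[...,0]<122)&(h[...,1]>100)).astype(np.uint8);k=np.zeros_like(m);k[90:200,198:304]=m[90:200,198:304]
k=cv2.morphologyEx(k,cv2.MORPH_CLOSE,np.ones((9,9)))
k=cv2.morphologyEx(k,cv2.MORPH_OPEN,np.ones((9,9)))
r=cv2.minAreaRect(max(cv2.findContours(k,0,2)[0],key=cv2.contourArea));B=np.array([plane(c,p,.003) for p in cv2.boxPoints(r)])
print("mat",r,B[:,:2],B.mean(0))
S=ctrl.read_camera("scene")
# grip upper face in wrist: brighter red
P2=P[166:202,242:262];print("red rows",[(166+i,int(P2[i,8:12,0].mean())) for i in range(0,36,2)])
rm=(P[...,0]>80)&(P[...,1]<70);print([(v,np.where(rm[v,240:265])[0][[0,-1]]+240) for v in range(168,200,4)])
for v in (190,184,187): print("tri",v,tri(c,(251.5,v),S,(349.5,163.3)))
```

```text
116 [217, 230, 243, 255, 268, 282, 295]
124 [215, 218, 231, 243, 256, 268, 281, 285, 295]
132 [213, 219, 231, 244, 256, 269, 281, 287]
140 [213, 219, 232, 244, 257, 269, 281, 287]
148 [214, 220, 232, 245, 257, 269, 281, 288]
156 [214, 221, 233, 245, 257, 269, 282, 288]
230 yaw -0.10090982416043064 y at .5 -0.23714825755600946 rms 0.0002612406287390615
243 yaw -0.10421713877179692 y at .5 -0.25515669115402345 rms 0.00024410695392402385
256 yaw -0.10579164758293748 y at .5 -0.2730563112561485 rms 0.00021622416950891574
269 yaw -0.1019975773040856 y at .5 -0.29110066148710917 rms 0.00023108662201750042
mat ((250.3043975830078, 146.52345275878906), (93.9427261352539, 89.23774719238281), 88.87670135498047) [[ 0.5708 -0.2097]
 [ 0.5539 -0.3342]
 [ 0.4165 -0.322 ]
 [ 0.4349 -0.1844]] [ 0.494  -0.2626  0.003 ]
red rows [(166, 63), (168, 111), (170, 114), (172, 115), (174, 114), (176, 114), (178, 117), (180, 214), (182, 223), (184, 222), (186, 223), (188, 221), (190, 221), (192, 220), (194, 220), (196, 218), (198, 208), (200, 246)]
[(168, array([248, 256])), (172, array([245, 257])), (176, array([245, 257])), (180, array([244, 257])), (184, array([245, 258])), (188, array([244, 258])), (192, array([245, 259])), (196, array([245, 258]))]
tri 190 (array([ 0.4642, -0.2609,  0.1239]), np.float64(0.0008947167242896154))
tri 184 (array([ 0.4679, -0.263 ,  0.1196]), np.float64(0.005381682586928664))
tri 187 (array([ 0.466 , -0.2619,  0.1218]), np.float64(0.003126894308069801))
```

```bash
python3 inch.py '[[-0.001,-0.001,0.06,0,0,-0.049,1],[-0.001,-0.001,0.12,0,0,-0.049,1],[-0.001,-0.001,0.15,0,0,-0.049,1],[-0.001,-0.001,0.177,0,0,-0.049,1],[-0.001,-0.001,0.177,0,0,-0.049,1],[-0.001,-0.001,0.177,0,0,-0.049,1]]'
python3 inch.py '[[0,0,0,0,0,0,0],[0,0,0,0,0,0,0],[0,0,0,0,0,0,0],[0,0,0,0,0,0,0],[0,0,0,0,0,0,0],[0,0,0,0,0,0,0],[0,0,0,0,0,0,0],[0,0,0,0,0,0,0]]' 100
python3 - <<'E'
from h import *
s=ctrl.get_state();print(s["eef_pos"],R.from_quat(s["tcp_rot"]).as_matrix())
E
```

```text
time: 2.4
eef_pos: [0.4651, -0.2602, 0.0855]
tcp_rot: [0.999, -0.051, 0.001, 0.001]
contact_force: [-0.0, -0.2, -0.3]
opening: 0.996
finger_force: 0.0
time: 3.4
eef_pos: [0.4648, -0.2597, 0.0848]
tcp_rot: [0.999, -0.051, 0.0, 0.0]
contact_force: [-1.4, -0.9, 4.3]
opening: 0.175
finger_force: 97.9
[ 0.4648 -0.2597  0.0848] [[ 0.9949 -0.101   0.0004]
 [-0.101  -0.9949 -0.0005]
 [ 0.0005  0.0005 -1.    ]]
```

```bash
python3 inch.py '[[0,0,-0.05,0,0,0,0],[0,0,-0.088,0,0,0,0],[0.01,-0.06,-0.088,0,0,-0.08,0],[0.02,-0.12,-0.088,0,0,-0.16,0],[0.03,-0.18,-0.088,0,0,-0.24,0],[0.041,-0.22,-0.088,0,0,-0.307,0],[0.041,-0.248,-0.088,0,0,-0.307,0],[0.041,-0.248,-0.088,0,0,-0.307,0],[0.041,-0.248,-0.088,0,0,-0.307,0]]'
python3 - <<'E'
from h import *
import pickle
c=ctrl.read_camera("wrist");cv2.imwrite("pics/w1.png",c["pixels"][:,:,::-1]);pickle.dump({k:c[k] for k in c},open("w1.pkl","wb"))
print(R.from_quat(ctrl.get_state()["tcp_rot"]).as_matrix())
cx=np.array([.6062,-.0015,0]);r=R.from_euler('z',.204)
print(proj(c,[cx+r.apply(p) for p in [(.1,.062,.036),(.1,-.062,.036),(-.1,-.062,.036),(-.1,.062,.036)]]))
E
```

```text
time: 4.53
eef_pos: [0.5298, -0.017, 0.1713]
tcp_rot: [0.995, 0.103, -0.001, -0.0]
contact_force: [0.1, 0.5, -2.2]
opening: 0.172
finger_force: 98.3
[[ 0.979   0.2036 -0.0012]
 [ 0.2036 -0.9791 -0.    ]
 [-0.0012 -0.0002 -1.    ]]
[[183.4027  -1.762 ]
 [321.9363  -1.647 ]
 [309.0062 209.034 ]
 [196.1095 208.8771]]
```

View pics/w1.png

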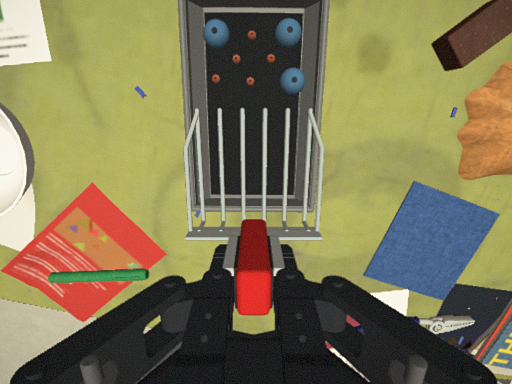

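The wrist view shows the scoop square over the near half of the tray, its tips at row 110. The beads are at (217,33), (289,32) and (292,80), with chips between rows 34 and 81.

Run:
```python
from h import *
import pickle
c=pickle.load(open("w1.pkl","rb"))
h=cv2.cvtColor(c["pixels"],cv2.COLOR_RGB2HSV).astype(int)
green=((h[...,0]>20)&(h[...,0]<45)&(h[...,1]>100))
Lp=[];Rp=[];N=[]
for v in range(4,105,4):
    g=green[v]; l=np.where(g[150:205])[0]; r=np.where(g[305:345])[0]
    Lp.append(plane(c,(150+l[-1]+.5,v),.036));Rp.append(plane(c,(305+r[0]-.5,v),.036))
for u in list(range(222,238,3))+list(range(270,284,3)):
    r=np.where(green[196:228,u])[0]
    if len(r): N.append(plane(c,(u,196+r[0]-.5),.036))
rt=lambda A:R.from_euler('z',-.204).apply(np.array(A)-[.6062,-.0015,0])
for n,A,i in (("L",Lp,0),("R",Rp,0),("N",N,1)):
    A=rt(A);k=np.polyfit(A[:,i],A[:,1-i],1);print(n,k,np.std(A[:,1-i]-np.polyval(k,A[:,i])), np.median(A[:,1-i]))
# tines
g=c["pixels"].min(2).astype(float);s=ctrl.get_state();z=s["eef_pos"][2]-.0818+.002
for u0 in (220,242,265,287):
    pts=[]
    for v in range(125,185,4):
        w=g[v,u0-6:u0+7]-g[v,u0-6:u0+7].min();w[w<.6*w.max()]=0
        pts.append(plane(c,(u0-6+(w*np.arange(13)).sum()/w.sum(),v),z))
    A=rt(pts);k=np.polyfit(A[:,0],A[:,1],1);print(u0,k)
print("tips",rt([plane(c,(u,109.5),z) for u in(220,265,287)]))
bl=(h[...,0]>95)&(h[...,0]<125)&(h[...,1]>90)&(h[...,2]>50)
for b in blobs(bl,(195,0,310,110),100)[0]: print("bead",b[0],rt([plane(c,b[0],.017)]))
br=((h[...,0]<16)&(h[...,1]>110)&(h[...,2]>60))
for b in blobs(br,(195,0,310,110),15)[0]: print("chip",b[0],rt([plane(c,b[0],.010)]))
print("TCP",rt([s["eef_pos"]]))
```

```text
L [-0.0083  0.0685] 0.00026762968484744494 0.06802251026323822
R [-0.006  -0.0681] 0.0002788802394549381 -0.06840945503023373
N [-0.0075 -0.1059] 0.005957978290915826 -0.10298062670234201
220 [0.0012 0.026 ]
242 [-0.002  0.008]
265 [ 0.0031 -0.0098]
287 [ 0.0003 -0.0278]
tips [[ 0.003   0.0254  0.0918]
 [ 0.003  -0.0099  0.0918]
 [ 0.0031 -0.0272  0.0918]]
bead [216.01  33.14] [[0.0763 0.036  0.017 ]]
bead [287.87  32.33] [[ 0.0771 -0.0345  0.017 ]]
bead [292.15  80.31] [[ 0.0329 -0.0404  0.017 ]]
chip [251.39  34.43] [[0.0768 0.0013 0.01  ]]
chip [270.61  57.8 ] [[ 0.0552 -0.0184  0.01  ]]
chip [235.9   58.33] [[0.0547 0.0172 0.01  ]]
chip [215.55  78.07] [[0.0358 0.0388 0.01  ]]
chip [249.83  80.83] [[0.0331 0.003  0.01  ]]
TCP [[-0.0779 -0.0001  0.1716]]
```

```bash
python3 inch.py '[[0.004,-0.001,0.03,0,0,0.007,0],[0.004,-0.001,0.055,0,0,0.007,0],[0.004,-0.001,0.07,0,0,0.007,0],[0.004,-0.001,0.078,0,0,0.007,0],[0.004,-0.001,0.082,0,0,0.007,0],[0.004,-0.001,0.0845,0,0,0.007,0],[0.004,-0.001,0.0845,0,0,0.007,0]]'
python3 - <<'E'
from h import *
s=ctrl.get_state();print(s["eef_pos"],R.from_quat(s["tcp_rot"]).as_matrix(),s["contact_force"],s["wrist_torque"])
E
```

```text
time: 5.45
eef_pos: [0.5345, -0.015, 0.0883]
tcp_rot: [0.995, 0.099, 0.0, 0.0]
contact_force: [0.5, -0.2, -1.7]
opening: 0.176
finger_force: 98.3
[ 0.5345 -0.015   0.0883] [[ 0.9803  0.1975  0.0009]
 [ 0.1975 -0.9803 -0.0002]
 [ 0.0008  0.0003 -1.    ]] [ 0.5389 -0.2225 -1.7025] [0.0388 0.0201 0.0088]
```

```bash
python3 inch.py '[[0,0,0.0015,0,0,0,0],[0,0,0.003,0,0,0,0],[0,0,0.003,0,0,0,0]]'
python3 - <<'E'
from h import *
s=ctrl.get_state();print(s["eef_pos"],s["contact_force"],s["wrist_torque"])
E
```

```text
time: 5.82
eef_pos: [0.5345, -0.0151, 0.0858]
tcp_rot: [0.995, 0.099, 0.0, 0.0]
contact_force: [-2.3, -0.2, 4.1]
opening: 0.178
finger_force: 99.1
[ 0.5345 -0.0151  0.0858] [-2.3349 -0.1854  4.115 ] [0.1466 0.3355 0.0457]
```

```bash
python3 inch.py '[[0.010,0,0,0,0,0,0],[0.020,0,0,0,0,0,0],[0.030,0,0,0,0,0,0],[0.040,0,0,0,0,0,0],[0.048,0,0,0,0,0,0],[0.056,0,0,0,0,0,0],[0.064,0,0,0,0,0,0],[0.072,0,0,0,0,0,0],[0.078,0,0,0,0,0,0],[0.084,0,0,0,0,0,0]]'
python3 inch.py '[[0.003,0,0,0,0,0,0],[0.006,0,0,0,0,0,0],[0.006,0,0,0,0,0,0]]'
python3 - <<'E'
from h import *
c=ctrl.read_camera("wrist");cv2.imwrite("pics/w2.png",cv2.resize(c["pixels"][60:310,150:360,::-1],None,fx=2.4,fy=2.4))
s=ctrl.get_state();print(s["eef_pos"],s["contact_force"],s["wrist_torque"],R.from_euler('z',-.197).apply(s["eef_pos"]-[.6062,-.0015,0]))
E
```

```text
time: 7.08
eef_pos: [0.6166, 0.0013, 0.0859]
tcp_rot: [0.995, 0.099, -0.001, 0.0]
contact_force: [-6.5, -0.3, 7.7]
opening: 0.175
finger_force: 99.6
time: 7.45
eef_pos: [0.6229, 0.0026, 0.0858]
tcp_rot: [0.995, 0.099, 0.0, 0.0]
contact_force: [-3.4, -1.0, 6.1]
opening: 0.169
finger_force: 99.5
[0.6229 0.0026 0.0858] [-2.4998 -0.0621  5.4972] [-0.0024  0.5358  0.0751] [0.0172 0.0008 0.0858]
```

View pics/w2.png

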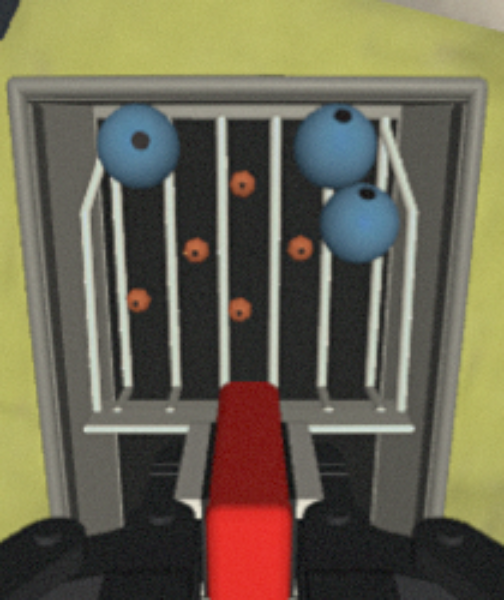

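The three beads ride in the scoop near the wall at crop positions (138,145), (336,145) and (360,222). All five chips lie in the slots on the floor. Next I close the last 2 mm and tilt the tips up.

```bash
python3 inch.py '[[0.002,0,0,0,0,0,0],[-0.002,0,-0.001,0,0.05,0,0],[-0.006,0,-0.0025,0,0.1,0,0],[-0.009,0,-0.003,0,0.15,0,0],[-0.0135,0,-0.003,0,0.2,0,0],[-0.017,0,-0.003,0,0.25,0,0],[-0.020,0,-0.003,0,0.3,0,0],[-0.0225,0,-0.003,0,0.35,0,0],[-0.025,0,-0.003,0,0.4,0,0],[-0.025,0,-0.003,0,0.4,0,0]]'
python3 - <<'E'
from h import *
c=ctrl.read_camera("wrist");cv2.imwrite("pics/w3.png",c["pixels"][:,:,::-1])
s=ctrl.get_state();print(s["eef_pos"],s["contact_force"],s["wrist_torque"],R.from_quat(s["tcp_rot"]).as_matrix())
h=cv2.cvtColor(c["pixels"],cv2.COLOR_RGB2HSV).astype(int)
bl=(h[...,0]>95)&(h[...,0]<125)&(h[...,1]>90)&(h[...,2]>50)
print(blobs(bl,(150,50,370,310),100)[0]); br=((h[...,0]<16)&(h[...,1]>110)&(h[...,2]>60));print(blobs(br,(150,50,370,310),15)[0])
E
```

```text
time: 8.75
eef_pos: [0.5962, -0.0019, 0.0859]
tcp_rot: [0.976, 0.097, 0.196, -0.02]
contact_force: [0.4, 0.2, -2.9]
opening: 0.178
finger_force: 98.3
[ 0.597  -0.002   0.0866] [ 0.2415 -0.0348 -1.8069] [-0.0843  0.3957 -0.004 ] [[ 0.904   0.1972  0.3793]
 [ 0.1815 -0.9804  0.0771]
 [ 0.3871 -0.0009 -0.9221]]
[(array([210.31, 211.77]), 709, array([196, 197,  30,  30], dtype=int32)), (array([281.86, 210.95]), 1358, array([251, 197,  61,  30], dtype=int32))]
[(array([251.82, 144.79]), 71, array([247, 140,  10,  10], dtype=int32)), (array([234.24, 169.34]), 74, array([230, 165,  10,  10], dtype=int32)), (array([273.94, 168.51]), 77, array([269, 164,  10,  10], dtype=int32)), (array([210.78, 188.45]), 78, array([206, 184,  11,  10], dtype=int32)), (array([250.75, 192.36]), 76, array([246, 188,  10,  10], dtype=int32)), (array([253.24, 267.86]), 2840, array([235, 219,  37,  91], dtype=int32))]
```

View pics/w3.png

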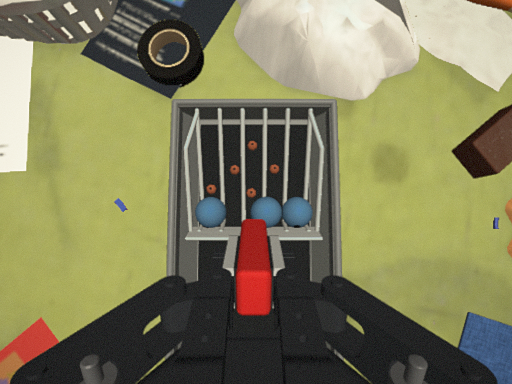

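All three beads now lie against the back strip at (210,212), (267,212) and (297,212). The five chips lie on the tray floor below, so I lift.

```bash
python3 inch.py '[[0.006,0,-0.014,0,0,0,0],[0.0155,0,-0.0369,0,0,0,0],[0.027,0,-0.0645,0,0,0,0],[0.0387,0,-0.0922,0,0,0,0],[0.0464,0,-0.1106,0,0,0,0],[0.0464,0,-0.1106,0,0,0,0],[0.0464,0,-0.1106,0,0,0,0]]'
python3 - <<'E'
from h import *
c=ctrl.read_camera("wrist")
h=cv2.cvtColor(c["pixels"],cv2.COLOR_RGB2HSV).astype(int)
bl=(h[...,0]>95)&(h[...,0]<125)&(h[...,1]>90)&(h[...,2]>50)
print(blobs(bl,(180,50,330,310),100)[0]); br=((h[...,0]<16)&(h[...,1]>110)&(h[...,2]>60));print([b[:2] for b in blobs(br,(150,50,370,310),15)[0]])
hd=np.array([np.cos(1.2),np.sin(1.2),0]);b=np.array([.507,.290,0])
rows(b-hd*.135+[0,0,.2],1.2,.4)
E
```

```text
time: 9.68
eef_pos: [0.5972, -0.0021, 0.2072]
tcp_rot: [0.975, 0.097, 0.197, -0.02]
contact_force: [-0.1, 0.2, -3.0]
opening: 0.178
finger_force: 98.2
[(array([203.7 ,  55.05]), 165, array([191,  50,  27,  14], dtype=int32)), (array([210.42, 211.71]), 699, array([196, 197,  30,  30], dtype=int32)), (array([281.59, 210.8 ]), 1324, array([251, 197,  61,  30], dtype=int32))]
[(array([252.03, 171.83]), 35), (array([268.05, 187.7 ]), 20), (array([238.78, 188.39]), 18), (array([226.06, 201.33]), 18), (array([250.38, 203.25]), 24), (array([253.4 , 268.05]), 2774)]
tool [ 0.5968 -0.002   0.2065] [0.9038 0.1819 0.3873] go [-0.0977 -0.1903 -0.0338] [ 0.3881  0.0016 -0.9228]
```

Three beads ride and five chips remain in the tray. Carrying to the bowl now.

```bash
python3 inch.py '[[-0.005,-0.01,-0.002,0.02,0,-0.046,0],[-0.015,-0.028,-0.005,0.058,0,-0.138,0],[-0.025,-0.048,-0.008,0.097,0,-0.231,0],[-0.034,-0.067,-0.012,0.136,0,-0.323,0],[-0.044,-0.086,-0.015,0.175,0,-0.415,0],[-0.054,-0.105,-0.019,0.213,0,-0.508,0],[-0.064,-0.124,-0.022,0.252,0,-0.6,0],[-0.073,-0.143,-0.025,0.291,0,-0.692,0],[-0.083,-0.162,-0.029,0.33,0,-0.784,0],[-0.092,-0.178,-0.032,0.36,0,-0.86,0]]'
python3 - <<'E'
from h import *
hd=np.array([np.cos(1.2),np.sin(1.2),0]);b=np.array([.507,.290,0])
rows(b-hd*.135+[0,0,.2],1.2,.4)
E
```

```text
time: 10.98
eef_pos: [0.4661, 0.1534, 0.2]
tcp_rot: [0.827, 0.527, 0.167, -0.105]
contact_force: [0.4, -0.5, -2.5]
opening: 0.173
finger_force: 98.2
tool [0.4661 0.1534 0.2   ] [0.3899 0.8357 0.3868] go [ 0.0059 -0.0118  0.0025] [ 0.0271  0.0029 -0.0606]
```

```bash
python3 inch.py '[[0.003,-0.006,0.001,0.0135,0,-0.03,0],[0.006,-0.012,0.0025,0.027,0.003,-0.061,0],[0.006,-0.012,0.0025,0.027,0.003,-0.061,0],[0.006,-0.012,0.0025,0.027,0.003,-0.061,0]]'
python3 - <<'E'
from h import *
c=ctrl.read_camera("wrist");cv2.imwrite("pics/w4.png",c["pixels"][:,:,::-1])
b=np.array([.507,.290,0]);s=ctrl.get_state();r=R.from_quat(s["tcp_rot"]);print(s["eef_pos"],r.as_matrix()[:,0])
print("centre",proj(c,b+[0,0,.05]),"rim",proj(c,[b+[.075*np.cos(a),.075*np.sin(a),.05] for a in (1.2,1.2+np.pi/2,1.2-np.pi/2)]))
print("tip",s["eef_pos"]+r.apply([.0794,0,.0818]))
E
```

```text
time: 11.48
eef_pos: [0.4593, 0.1638, 0.2014]
tcp_rot: [0.809, 0.552, 0.165, -0.111]
contact_force: [-0.9, -0.6, -3.3]
opening: 0.179
finger_force: 98.2
[0.4592 0.1638 0.2014] [0.3354 0.8573 0.3906]
centre [[250.6611 123.8706]] rim [[250.5112  65.8138]
 [188.4944 124.2497]
 [312.8233 123.8213]]
tip [0.4977 0.2615 0.1571]
```

View pics/w4.png

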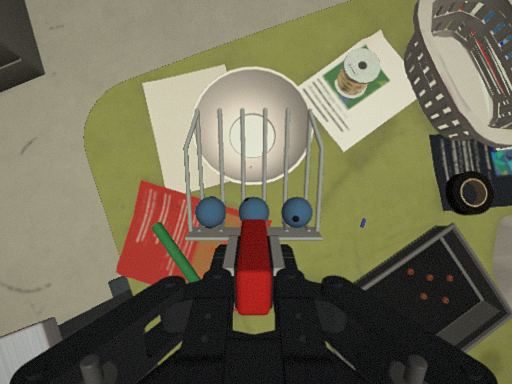

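The bowl's rim spans columns 193 to 312 with its top at row 67, which matches the prediction to about 2 mm. The three beads sit at the back of the scoop, with its tips over the bowl.

Run:
```python
from h import *
hd=np.array([np.cos(1.2),np.sin(1.2),0]);b=np.array([.506,.290,0])
s=ctrl.get_state();r0=R.from_quat(s["tcp_rot"])
for th,off,z in ((.25,-.03,.10),(.1,-.03,.08),(0,-.03,.072),(-.1,-.03,.072),(-.2,-.03,.072),(-.35,-.025,.072),(-.5,-.025,.072)):
    g=R.from_euler('z',1.2)*R.from_euler('x',np.pi)*R.from_euler('y',th)
    p=b+hd*off+[0,0,z]-g.apply([.0794,0,.0818])
    print(th,p,r0.inv().apply(p-s["eef_pos"]),(r0.inv()*g).as_rotvec())
```

```text
0.25 [0.4599 0.1715 0.1596] [-0.0095 -0.0022  0.0414] [ 0.0028 -0.1513 -0.0022]
0.1 [0.4635 0.1808 0.1535] [-0.0027 -0.0023  0.0509] [ 0.0027 -0.3013 -0.0024]
0 [0.4664 0.188  0.1538] [ 0.0046 -0.0023  0.0537] [ 0.0026 -0.4013 -0.0025]
-0.1 [0.4695 0.196  0.1613] [ 0.0154 -0.0023  0.0501] [ 0.0024 -0.5013 -0.0027]
-0.2 [0.4728 0.2047 0.1679] [ 0.0265 -0.0023  0.0476] [ 0.0023 -0.6013 -0.0028]
-0.35 [0.4801 0.2233 0.1761] [ 0.0481 -0.0024  0.048 ] [ 0.0021 -0.7513 -0.003 ]
-0.5 [0.4859 0.2383 0.1819] [ 0.0652 -0.0024  0.0489] [ 0.0019 -0.9013 -0.0032]
```

```bash
python3 inch.py '[[-0.005,-0.001,0.02,0.002,-0.075,-0.001,0],[-0.0095,-0.002,0.041,0.003,-0.15,-0.002,0],[-0.006,-0.002,0.047,0.003,-0.225,-0.002,0],[-0.0027,-0.002,0.051,0.003,-0.3,-0.002,0],[0.001,-0.002,0.053,0.003,-0.35,-0.002,0],[0.0046,-0.002,0.0537,0.003,-0.4,-0.002,0],[0.0075,-0.002,0.053,0.003,-0.425,-0.002,0],[0.01,-0.002,0.052,0.003,-0.45,-0.002,0],[0.0125,-0.002,0.051,0.002,-0.475,-0.003,0],[0.0154,-0.002,0.05,0.002,-0.5,-0.003,0]]'
python3 - <<'E'
from h import *
c=ctrl.read_camera("wrist")
s=ctrl.get_state();print(s["eef_pos"],R.from_quat(s["tcp_rot"]).as_matrix()[:,0])
h=cv2.cvtColor(c["pixels"],cv2.COLOR_RGB2HSV).astype(int)
bl=(h[...,0]>95)&(h[...,0]<125)&(h[...,1]>90)&(h[...,2]>50)
print(blobs(bl,(180,20,330,310),60)[0])
E
```

```text
time: 12.78
eef_pos: [0.4695, 0.1961, 0.1616]
tcp_rot: [0.824, 0.564, -0.041, 0.028]
contact_force: [0.1, -0.4, -2.3]
opening: 0.168
finger_force: 98.2
[0.4699 0.1967 0.1619] [ 0.3598  0.9277 -0.0993]
[(array([208.42, 175.56]), 732, array([193, 161,  32,  30], dtype=int32)), (array([298.87, 175.91]), 696, array([283, 161,  31,  31], dtype=int32)), (array([253.09, 207.22]), 550, array([240, 195,  28,  25], dtype=int32))]
```

```bash
python3 inch.py '[[0,0,0,0,0,0,0],[0,0,0,0,0,0,0],[0,0,0,0,0,0,0],[0,0,0,0,0,0,0],[0,0,0,0,0,0,0],[0,0,0,0,0,0,0]]'
python3 - <<'E'
from h import *
c=ctrl.read_camera("wrist");cv2.imwrite("pics/w5.png",c["pixels"][:,:,::-1])
h=cv2.cvtColor(c["pixels"],cv2.COLOR_RGB2HSV).astype(int)
bl=(h[...,0]>95)&(h[...,0]<125)&(h[...,1]>90)&(h[...,2]>50)
print(blobs(bl,(180,20,330,310),60)[0])
hd=np.array([np.cos(1.2),np.sin(1.2),0]);b=np.array([.506,.290,0])
for th,off,z in ((-.2,-.03,.072),(-.35,-.025,.072),(-.5,-.025,.072)):
    g=R.from_euler('z',1.2)*R.from_euler('x',np.pi)*R.from_euler('y',th)
    rows(b+hd*off+[0,0,z]-g.apply([.0794,0,.0818]),1.2,th)
E
```

```text
time: 13.58
eef_pos: [0.4696, 0.1962, 0.1615]
tcp_rot: [0.824, 0.564, -0.04, 0.028]
contact_force: [-0.8, 0.4, -2.5]
opening: 0.174
finger_force: 98.3
[(array([265.34,  44.11]), 613, array([252,  30,  27,  30], dtype=int32)), (array([237.22,  49.62]), 569, array([225,  35,  26,  29], dtype=int32)), (array([253.23, 109.34]), 819, array([238,  92,  32,  34], dtype=int32))]
tool [0.4695 0.1962 0.1615] [ 0.3597  0.9279 -0.0983] go [ 0.0084 -0.     -0.0073] [ 0.0006 -0.1016  0.0009]
tool [0.4695 0.1962 0.1615] [ 0.3597  0.9279 -0.0983] go [ 0.0276  0.     -0.0173] [ 0.0007 -0.2516  0.0008]
tool [0.4695 0.1962 0.1615] [ 0.3597  0.9279 -0.0983] go [ 0.043   0.     -0.0247] [ 0.0007 -0.4016  0.0008]
```

View pics/w5.png

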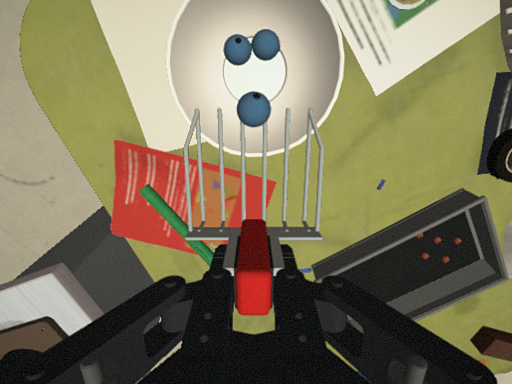

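Two beads are in the bowl at (265,44) and (237,50), and the third is at the tips at (253,109), just leaving. I tip a bit more.

```bash
python3 inch.py '[[0.004,0,-0.004,0,-0.05,0,0],[0.0084,0,-0.0073,0,-0.1,0,0],[0.015,0,-0.011,0,-0.15,0,0],[0.021,0,-0.014,0,-0.2,0,0],[0.021,0,-0.014,0,-0.2,0,0],[0.021,0,-0.03,0,-0.15,0,0],[0,0,-0.07,0,-0.05,0,0],[0,0,-0.08,0,0.1,0,0],[0,0,-0.08,0,0.1,0,0]]'
python3 - <<'E'
from h import *
c=ctrl.read_camera("wrist")
h=cv2.cvtColor(c["pixels"],cv2.COLOR_RGB2HSV).astype(int)
bl=(h[...,0]>95)&(h[...,0]<125)&(h[...,1]>90)&(h[...,2]>50)
for b in blobs(bl,(100,0,400,310),60)[0]: print(b,plane(c,b[0],.025)-[.506,.29,0])
rows([.4648,-.2597,.19],-.102,0)
E
```

```text
time: 14.75
eef_pos: [0.4724, 0.202, 0.2427]
tcp_rot: [0.826, 0.564, 0.002, 0.001]
contact_force: [0.0, 0.1, -1.1]
opening: 0.176
finger_force: 98.4
(array([263.5 ,  84.42]), 275, array([255,  75,  18,  20], dtype=int32)) [0.0211 0.0119 0.025 ]
(array([240.32,  89.13]), 259, array([232,  80,  18,  19], dtype=int32)) [-0.0079  0.0173  0.025 ]
(array([260.14, 104.75]), 216, array([252,  97,  18,  18], dtype=int32)) [ 0.0085 -0.0092  0.025 ]
tool [0.472  0.2024 0.2414] [0.3632 0.9317 0.0004] go [-0.4332  0.161   0.0514] [ 0.0007 -0.0011  1.3011]
```

All three beads are in the bowl, within 25 mm of its centre. Back to the mat.

```bash
python3 inch.py '[[-0.03,0.011,0,0,0,0.09,0],[-0.08,0.03,0,0,0,0.24,0],[-0.13,0.048,0,0,0,0.39,0],[-0.18,0.067,0,0,0,0.54,0],[-0.23,0.085,0,0,0,0.69,0],[-0.28,0.104,0,0,0,0.84,0],[-0.33,0.123,0,0,0,0.99,0],[-0.38,0.141,0.02,0,0,1.14,0],[-0.415,0.154,0.04,0,0,1.25,0],[-0.433,0.161,0.051,0,0,1.3,0]]'
python3 inch.py '[[0,0,0,0,0,0,0],[0,0,0,0,0,0,0],[0,0,0,0,0,0,0]]'
python3 - <<'E'
from h import *
rows([.4648,-.2597,.0855],-.102,0)
E
```

```text
time: 16.05
eef_pos: [0.465, -0.259, 0.1865]
tcp_rot: [0.999, -0.051, -0.002, -0.002]
contact_force: [0.9, 0.6, -1.9]
opening: 0.174
finger_force: 98.3
time: 16.42
eef_pos: [0.4666, -0.2574, 0.1903]
tcp_rot: [0.999, -0.048, 0.001, -0.0]
contact_force: [0.3, 0.8, -2.2]
opening: 0.176
finger_force: 98.3
tool [ 0.4666 -0.2574  0.1903] [ 0.9953 -0.0966  0.0016] go [-0.0017  0.0026  0.1048] [-0.0007 -0.0016  0.0052]
```

```bash
python3 inch.py '[[-0.002,0.0026,0.03,0,-0.0015,0.005,0],[-0.002,0.0026,0.06,0,-0.0015,0.005,0],[-0.002,0.0026,0.08,0,-0.0015,0.005,0],[-0.002,0.0026,0.09,0,-0.0015,0.005,0],[-0.002,0.0026,0.098,0,-0.0015,0.005,0],[-0.002,0.0026,0.103,0,-0.0015,0.005,0],[-0.002,0.0026,0.105,0,-0.0015,0.005,0],[-0.002,0.0026,0.105,0,-0.0015,0.005,0]]'
python3 - <<'E'
from h import *
s=ctrl.get_state();print(s["eef_pos"],s["contact_force"],s["wrist_torque"],R.from_quat(s["tcp_rot"]).as_matrix()[:,0])
E
```

```text
time: 17.42
eef_pos: [0.4641, -0.2609, 0.0849]
tcp_rot: [0.999, -0.052, -0.0, -0.0]
contact_force: [0.6, -0.0, -1.0]
opening: 0.175
finger_force: 98.7
[ 0.4641 -0.2609  0.0849] [ 0.6425 -0.0421 -0.9722] [ 0.0148 -0.0109 -0.0601] [ 0.9946 -0.1038 -0.    ]
```

```bash
python3 inch.py '[[0,0,0.0008,0,0,0,0],[0,0,0.0008,0,0,0,0],[0,0,0.0008,0,0,0,0.3],[0,0,0.0008,0,0,0,0.6],[0,0,0.0008,0,0,0,1],[0,0,0.0008,0,0,0,1],[0,0,0.0008,0,0,0,1],[0,0,0.0008,0,0,0,1],[0,0,0.0008,0,0,0,1]]'
python3 inch.py '[[0,0,-0.03,0,0,0,1],[0,0,-0.08,0,0,0,1],[0,0,-0.13,0,0,0,1],[0,0,-0.17,0,0,0,1],[0,0,-0.17,0,0,0,1],[0,0,-0.17,0,0,0,1],[0,0,-0.17,0,0,0,1]]'
python3 - <<'E'
from h import *
c=ctrl.read_camera("wrist")
g=c["pixels"].min(2).astype(float)
T=ctrl.read_camera("top");S=ctrl.read_camera("scene")
a=T["pixels"][130:250,120:390,::-1];b=c["pixels"][:,:,::-1]
cv2.imwrite("pics/end.png",np.vstack([cv2.resize(b,(400,300)),cv2.resize(a,(400,178)) ]).repeat(1,0))
E
```

```text
time: 18.55
eef_pos: [0.4638, -0.2606, 0.0836]
tcp_rot: [0.999, -0.052, -0.0, -0.001]
contact_force: [-0.1, -0.4, -1.1]
opening: 0.999
finger_force: 0.0
time: 19.42
eef_pos: [0.4631, -0.2602, 0.2514]
tcp_rot: [0.999, -0.052, -0.002, -0.002]
contact_force: [0.3, 0.6, -0.6]
opening: 1.007
finger_force: 0.0
```

View pics/end.png

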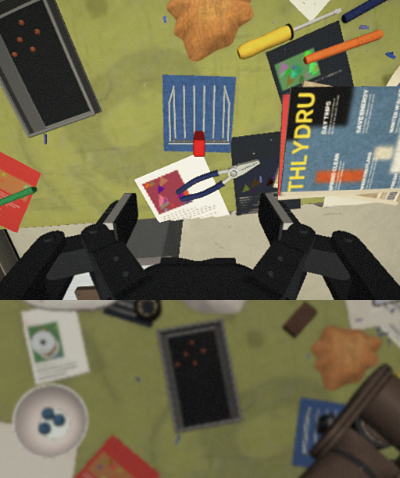

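The scoop stands upright in the middle of its mat at (200,113), free of the gripper. The five chips lie in the tray and the three beads in the bowl at (50,415).

```bash
python3 -c "
from plant import ctrl
print(ctrl.sign_off())"
```

```text
the job is handed in; nothing more can be done
None
```

The job is handed in: at my last look all three beads were in the bowl, all five chips were in the tray, and the scoop was standing released on the middle of its mat, at about 20 s of the 72 s allowed; no verdict was returned.

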